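# Close and bolt the knitting-needle case

### The arm

A 6-joint arm with a two-finger parallel gripper is mounted at the origin on the work surface. World frame = base frame: x ahead of the robot, y to its left, z up, the work surface at z = 0. Lengths are in m, angles in rad, forces in N, time in s.
With the tool pointing down it reaches from about 0.35 to 0.975 m from the base axis. Payload 4.9 kg.
Tool frame: the origin (TCP) lies midway between the tips of the shut fingers; the grasp point (between the pads) lies 19 mm behind it; z points along the fingers, y is the line along which they close (so a half turn about z gives the same grasp; the last joint's range is limited). The gripper opens to 85 mm and grips with 20 to 120 N. Pads are 22 mm wide; open, the fingers measure 114 mm over their backs; the gripper's body (76 mm by 85 mm) begins 54 mm behind the grasp point. The pads swing forward as they close: fully open they stand 13 mm farther back than shut.
Start: joints at [-0.119, 0.053, 1.613, -0, 1.476, -0.119], TCP at [0.625, 0, 0.231] pointing down, gripper open.
Joint ranges: [-3.01, 3.01], [-1.01, 2.22], [0.06, 2.58], [-1.02, 4.17], [0.09, 2.62], [-3.14, 3.14]. Speed limits (rad/s): [2.57, 2.57, 3.14, 3.14, 3.14, 3.14].

### API

Orientations are given as a rotation vector (axis times angle).
In Python, from station import ctrl, optics, job gives the robot as it stands.
- The arm moves only by the shell command python3 -m jog 'ROWS' [OPENING] [FORCE]. ROWS is JSON, a list of rows, each a list of 2 entries, a list of its own where there are three numbers: the shift along the tool's x, y, z in m, then the turn, a rotation vector about the tool's x, y, z in rad. A call has 1 to 5 rows; each row is the pose to reach, as a shift and turn from the pose commanded when the call began, along the tool's axes at that moment; what a row does not reach only later rows make up. A row lasts 1/10 s, in which the tool goes at most 50 mm and 8.59 degrees, less where a joint would pass 70% of its speed; a pose out of reach is approached as far as the arm can. A call with a gripper value outside its range is refused whole. OPENING is the opening, from 0 (shut) to 1 (fully open), set as the call begins (- or left out, the last holds). The fingers move at their own pace and stop on an object; FORCE is the grip in N (left out, the last holds). Time passes only in rows, so rows that repeat a pose let the fingers close. It gives the time, the measured TCP pose, the force, the opening and the grip force at its end, in the units of the state.
- ctrl.get_obs(): the state, without advancing time (a new reading comes with each control period).
- optics.get_image(name): name is "scene" or "side" or "wrist"; returns a dict with "image" (400x640x3 uint8, blue, green, red), "fx", "fy", "cx", "cy" (pixels), "rvec" (rotation vector, rad) and "tvec" (3), from world to camera coordinates, as OpenCV has them; the wrist camera has in their place "mount" (4x4, takes a point from camera to tool coordinates, whose origin is the TCP and whose axes are the flange's). Camera axes: x right, y down, z forward; pixel columns grow to the right and rows downward; lengths in m; the calibration is good to about 2 mm. A picture is of the moment at which its call begins: read the wrist's pose just before it. There is no depth.
- job.finish_job(): hands the job in; it is judged then, once.
The state is a dict: "t": time; "q": joint angles; "dq": joint speeds; "effort": joint torques, N m; "tool_pos": TCP position; "tool_rot": TCP orientation; "contact_force": force on the tool from outside, world axes, zero at the start; "wrist_torque": the same for the moment, N m; "opening": finger opening in m; "grip_force": force on a finger pad.
Only numpy, scipy, OpenCV 4.12 (cv2) and the standard library are available. Lean on these libraries where they do the work, as an engineer would, in place of code of your own. Each camera call takes 0.05 s, during which the arm holds its last target. There are 200 camera calls.

### The job

Close the wooden needle case: fit its lid over the two dowels, thick dowel through the large hole, lowering it rather than dropping it, until it lies flush on the rim. Then slide the case's bolt fully home over the end of the lid. Leave the other things on the desk where they are.

Things in the scene. Friction and masses are not known exactly. Their poses are not given: they have to be found in the camera images.
- case: Wooden needle case fixed to the desk: open tray 90 (x) x 200 (y) mm, walls 8, rim 36 above the desk. Origin on the desk under the tray's centre, z up. Upright dowels in two diagonal corners, tips 24 above the rim, last 7 tapered: thick (16 dia) at (27, 77), thin (10 dia) at (-27, -77). Beyond its +y end (y 108 to 192, x -24 to 24, 64 high) stands the housing of a sliding bolt.
- case_seat (a point): Centre of the tray's mouth, at the height of the rim (36 mm above the desk), axes as the case; the lid's underside rests here when flush.
- thick_pin (a point): Tip centre of the thick dowel, 60 mm above the desk.
- thin_pin (a point): Tip centre of the thin dowel, 60 mm above the desk.
- lid: Loose wooden lid, 90 (x) x 200 (y) x 10 mm, about 0.16 kg, lying right way up. Origin at the centre of its underside, z up. In the middle of its top a dark grip bar, 18 (x) x 70 (y), from 10 to 38 above the underside. Through holes in two diagonal corners: 19 dia at (27, 77) for the thick dowel, 13 dia at (-27, -77) for the thin one.
- thick_hole (a point): Centre of the lid's larger hole, on its underside.
- thin_hole (a point): Centre of the lid's smaller hole, on its underside.
- bolt (a joint): Sliding bolt of the case, in m: near 0 drawn back (tongue clear of the lid), 0.036 fully home, its tongue (24 mm wide, 8 thick, underside 49 above the desk) then reaching 24 mm over the lid's end. Grows along the case's -y. About 1.5 N of friction; stays where it is left.
- bolt_knob (a point): Top centre of the bolt's upright round knob, 16 mm dia, 93 mm above the desk; the knob stands free from 64 mm (top of the housing's guide lips) up to there. Moves with the bolt along the case's -y.
- mug: Bystander (sizes in mm): white ceramic mug, 82 dia x 95 high, handle to its +y. Origin at the centre of its underside.
- jar: Bystander (sizes in mm): glass jar with a steel cap, 60 dia x 75 high. Origin at the centre of its underside.
- mushroom: Bystander (sizes in mm): wooden darning mushroom, 68 dia cap, 91 high. Origin at the centre of its underside.
- tape: Bystander (sizes in mm): round white tape-measure case, 52 dia x 16 high. Origin at the centre of its underside.
- bobbin: Bystander (sizes in mm): empty wooden bobbin, 38 dia x 45 high, upright near the lid. Origin at the centre of its underside.
- gauge: Bystander (sizes in mm): thin light-wood needle gauge with a row of five small holes, 50 x 110 x 5, flat near the case. Origin at the centre of its underside.

How it is judged:
By the outcome, as a careful person would: the job done as asked, in the order asked, and still so for the second after the job is handed in, with the robot touching nothing.
It also fails if it takes over 51 s, if anything falls off the work surface, if the arm or the gripper's body presses on something with over 40 N, if the wrist force passes 120 N, or if a joint passes its speed limit or range.

## Working session

There is one attempt and no reset: what is moved stays moved. The work goes in short steps, Python scripts to look and compute and a shell command to move; the robot and the scene stay as the last step left them, time stands still between calls to the robot, and variables do not carry over. Pictures are saved under pics/ and viewed, at most 10 in all, crops included, and the job is handed in when it is done.

```bash
mkdir -p pics; ls; cat > h.py <<'E'
import numpy as np,cv2,json
from scipy.spatial.transform import Rotation as R
from station import ctrl,optics,job
def grab(name,fn=None):
    o=ctrl.get_obs(); d=optics.get_image(name)
    K=np.array([[d['fx'],0,d['cx']],[0,d['fy'],d['cy']],[0,0,1]])
    if 'mount' in d:
        M=np.array(d['mount']); T=np.eye(4); T[:3,:3]=R.from_rotvec(o['tool_rot']).as_matrix(); T[:3,3]=o['tool_pos']
        W=T@M
    else:
        W=np.eye(4); r=R.from_rotvec(np.ravel(d['rvec'])).as_matrix(); W[:3,:3]=r.T; W[:3,3]=-r.T@np.ravel(d['tvec'])
    if fn: cv2.imwrite('pics/%s.png'%fn,d['image']); np.savez('pics/%s.npz'%fn,K=K,W=W)
    return d['image'],K,W
def load(fn):
    z=np.load('pics/%s.npz'%fn); return cv2.imread('pics/%s.png'%fn),z['K'],z['W']
def cast(K,W,px,z):
    p=np.atleast_2d(np.array(px,float)); r=np.c_[p,np.ones(len(p))]@np.linalg.inv(K).T@W[:3,:3].T
    c=W[:3,3]; return c+r*((z-c[2])/r[:,2])[:,None]
def proj(K,W,P):
    P=np.atleast_2d(P); c=(P-W[:3,3])@W[:3,:3]; u=c@K.T; return u[:,:2]/u[:,2:]
E
python3 - <<'E'
from h import *
print(ctrl.get_obs())
for n in ('scene','side','wrist'):
    i,K,W=grab(n,n+'0'); print(n,K[0,0],W.round(3).tolist())
a=[cv2.imread('pics/%s0.png'%n) for n in('scene','side','wrist')]
E
```

```text
pics
{'t': 0.0, 'q': array([-1.18988545e-01,  5.33425661e-02,  1.61429168e+00,  1.29427650e-05,
        1.47601126e+00, -1.19007038e-01]), 'dq': array([-0.00080775, -0.00081625, -0.00185977,  0.00011342, -0.00039708,
        0.00044983]), 'effort': array([ 2.70554956e-04, -3.93670499e+01, -3.70175600e+01, -1.62778279e-04,
        6.93513779e-03, -6.06393527e-06]), 'tool_pos': array([6.24375361e-01, 8.58800478e-05, 2.30073271e-01]), 'tool_rot': array([-2.22027522e+00, -2.22031353e+00,  1.97640597e-03]), 'contact_force': array([ 0.0849428 , -0.18405747, -0.34572087]), 'wrist_torque': array([-0.03714455, -0.0219545 , -0.02270536]), 'grip_force': 0.0, 'opening': 0.0852902477262963}
scene 439.9276333269171 [[-0.466, 0.678, -0.568, 1.103], [0.885, 0.354, -0.303, 0.267], [-0.005, -0.644, -0.765, 0.777], [0.0, 0.0, 0.0, 1.0]]
side 479.3110138651285 [[0.961, -0.196, 0.194, 0.38], [-0.275, -0.63, 0.727, -0.872], [-0.02, -0.752, -0.659, 0.867], [0.0, 0.0, 0.0, 1.0]]
wrist 289.2433205257486 [[1.0, 0.001, -0.001, 0.626], [0.001, -0.954, -0.3, 0.076], [-0.002, 0.3, -0.954, 0.373], [0.0, 0.0, 0.0, 1.0]]
```

View pics/scene0.png

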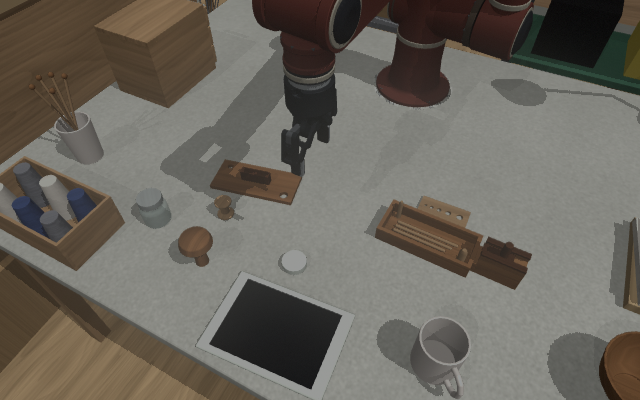

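View pics/side0.png

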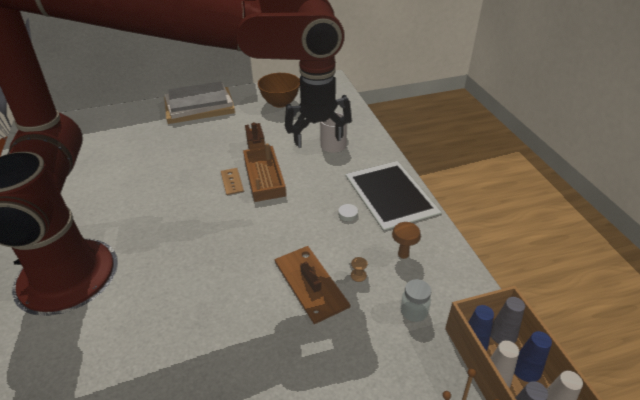

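The scene view shows the lid around (255,182), the case at (430,235) with its bolt housing at (500,262). The side view shows the lid at (312,283) and the case at (264,172). Next I'll enlarge both.

```bash
python3 - <<'E'
from h import *
i,K,W=load('scene0'); j,K2,W2=load('side0')
r=lambda a,x,y,w,h:cv2.resize(a[y:y+h,x:x+w],(400,300),interpolation=cv2.INTER_CUBIC)
cv2.imwrite('pics/m1.png',np.vstack([np.hstack([r(i,200,145,112,84),r(i,370,180,168,126)]),np.hstack([r(j,262,235,112,84),r(j,210,115,120,90)])]))
for n,(a,k,w) in {'scene':(i,K,W),'side':(j,K2,W2)}.items():
    hsv=cv2.cvtColor(a,cv2.COLOR_BGR2HSV); m=((hsv[...,1]>90)&(hsv[...,0]<20)).astype(np.uint8)*255
    for c in cv2.findContours(m,cv2.RETR_EXTERNAL,cv2.CHAIN_APPROX_SIMPLE)[0]:
        if cv2.contourArea(c)>500:
            b=cv2.minAreaRect(c); print(n,cv2.contourArea(c),np.round(b[0]),cv2.approxPolyDP(c,4,True)[:,0].tolist()[:10])
print('lid centre',cast(K,W,[255,182],.01),cast(K2,W2,[312,284],.01))
print('case',cast(K,W,[[430,235],[500,262]],.036),cast(K2,W2,[[264,172],[256,138]],.036))
E
```

```text
scene 2288.5 [619. 366.] [[639, 332], [617, 335], [605, 349], [599, 375], [610, 399], [639, 399]]
scene 15760.0 [129. 325.] [[0, 251], [0, 399], [135, 399], [151, 364], [178, 381], [174, 389], [166, 385], [159, 399], [156, 390], [164, 379]]
scene 683.0 [197. 243.] [[186, 230], [179, 245], [188, 256], [199, 255], [204, 265], [199, 258], [211, 245], [208, 233], [197, 227]]
scene 1324.0 [ 49. 241.] [[96, 209], [79, 223], [67, 221], [73, 228], [56, 243], [0, 213], [0, 227], [62, 262], [71, 252], [77, 269]]
scene 4520.0 [453. 246.] [[377, 227], [418, 246], [424, 254], [419, 256], [464, 276], [470, 269], [512, 288], [523, 276], [483, 259], [481, 250]]
scene 2182.0 [256. 181.] [[214, 179], [251, 196], [290, 202], [300, 177], [225, 160]]
scene 1759.5 [509.  21.] [[470, 42], [507, 49], [509, 58], [527, 10], [534, 4], [548, 7], [550, 0], [535, 0], [518, 12], [499, 10]]
scene 3134.0 [434.  32.] [[394, 1], [393, 16], [403, 37], [421, 43], [449, 37], [440, 48], [404, 49], [412, 54], [412, 65], [424, 63]]
scene 3690.0 [322.  32.] [[252, 3], [254, 15], [273, 29], [268, 24], [273, 22], [303, 36], [2
[... 785 characters left out ...]
 [[370, 104], [501, 287], [452, 303], [446, 328], [469, 368], [463, 399], [473, 376], [486, 399], [515, 399], [527, 382]]
side 1027.5 [278.  90.] [[263, 76], [258, 86], [273, 105], [283, 106], [295, 95], [296, 76]]
side 12243.0 [192.  36.] [[40, 0], [50, 15], [204, 44], [238, 45], [254, 57], [299, 58], [300, 67], [308, 72], [332, 69], [343, 39]]
side 4415.5 [22. 62.] [[0, 0], [0, 85], [18, 124], [42, 124], [55, 111], [19, 14], [21, 9], [41, 13], [34, 0]]
lid centre [[ 0.55260908 -0.19167623  0.01      ]] [[ 0.54755567 -0.2062881   0.01      ]]
case [[0.52908996 0.22431962 0.036     ]
 [0.52797133 0.3665869  0.036     ]] [[0.52109908 0.19575671 0.036     ]
 [0.53137053 0.37062665 0.036     ]]
```

View pics/m1.png

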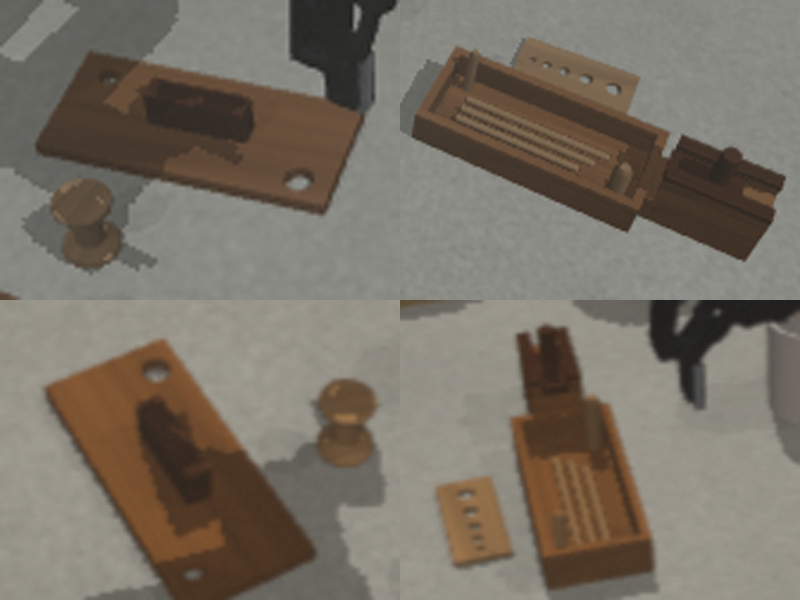

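The crops show the large lid hole toward +y, at scene (284,195) and side (305,255). The small hole is at scene (230,167) and side (316,312). The thick dowel tip is at scene (464,250), the thin tip at (401,203) and the knob top at (509,244).

```bash
python3 - <<'E'
from h import *
i,K,W=load('scene0'); j,K2,W2=load('side0')
def rep(n,k,w,a,b,z):
    p,q=cast(k,w,[a,b],z)[:,:2]; d=p-q; print(n,p.round(4),q.round(4),'mid',((p+q)/2).round(4),'len(163)',np.linalg.norm(d).round(4),'yaw',np.degrees(np.arctan2(d[1],d[0])-np.arctan2(77,27)).round(1))
rep('lid sc',K,W,[283.7,195.4],[230.2,166.8],.005)
rep('lid si',K2,W2,[305.4,255.2],[315.8,312],.005)
rep('case sc',K,W,[464.5,250.6],[400.7,203.1],.06)
s=lambda x,y:[210+(x-400)*.3,115+(y-300)*.3]
rep('case si',K2,W2,s(592,403),s(560,515),.06)
print('knob',cast(K,W,[509.4,244.3],.093),cast(K2,W2,s(549,328),.093))
o=ctrl.get_obs();print(R.from_rotvec(o['tool_rot']).as_matrix().round(3).tolist())
E
```

```text
lid sc [ 0.5537 -0.1128] [ 0.5346 -0.2761] mid [ 0.5442 -0.1945] len(163) 0.1644 yaw 12.7
lid si [ 0.5571 -0.1137] [ 0.5357 -0.2778] mid [ 0.5464 -0.1957] len(163) 0.1654 yaw 11.9
case sc [0.5524 0.2966] [0.4969 0.1445] mid [0.5247 0.2206] len(163) 0.1619 yaw -0.7
case si [0.5519 0.2838] [0.4951 0.1376] mid [0.5235 0.2107] len(163) 0.1568 yaw -1.9
knob [[0.52516398 0.36560009 0.093     ]] [[0.53182619 0.36338721 0.093     ]]
[[-0.0, 1.0, -0.002], [1.0, 0.0, 0.0], [0.0, -0.002, -1.0]]
```

```bash
python3 -m jog '[[[-0.04,-0.016,0],[0,0,-0.05]],[[-0.08,-0.032,0],[0,0,-0.1]],[[-0.12,-0.048,0],[0,0,-0.15]],[[-0.16,-0.064,0],[0,0,-0.2]],[[-0.195,-0.079,0],[0,0,-0.215]]]' 0.6 40; python3 -m jog '[[[0,0,0],[0,0,0]],[[0,0,0],[0,0,0]],[[0,0,0],[0,0,0]]]'
python3 - <<'E'
from h import *
print(ctrl.get_obs()['tool_pos'])
grab('wrist','w1')
E
```

```text
t: 0.65
tool_pos: [0.5449, -0.1966, 0.231]
tool_rot: [-1.969, -2.447, 0.0]
contact_force: [0.7, -0.2, -0.2]
opening: 0.0511
grip_force: 0.0
t: 0.95
tool_pos: [0.5462, -0.1942, 0.2311]
tool_rot: [-1.969, -2.447, -0.001]
contact_force: [0.4, 0.2, 0.3]
opening: 0.0513
grip_force: 0.0
[ 0.54619063 -0.19420186  0.23106442]
```

View pics/w1.png

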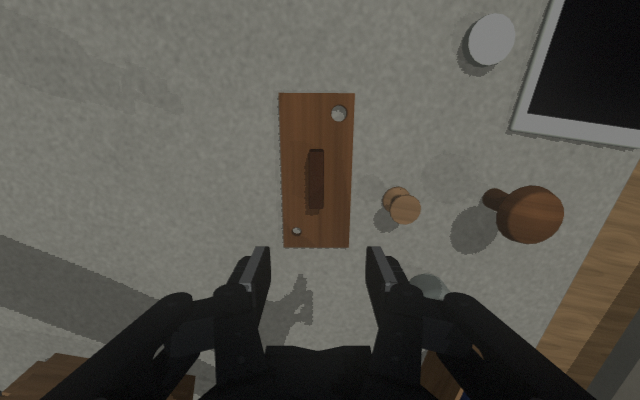

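The wrist view shows the lid square in the picture, x 279–355 and y 93–248. The large hole is at (339,114), the small one at (296,231), and the bobbin is clear at (402,205).

```bash
cat >> h.py <<'E'
def lidfit(i,K,W,seed,z,s=90,topt=None):
    hsv=cv2.cvtColor(i,cv2.COLOR_BGR2HSV); m=((hsv[...,1]>s)&(hsv[...,0]<20)).astype(np.uint8)*255
    m=cv2.morphologyEx(m,cv2.MORPH_OPEN,np.ones((3,3)))
    for c in cv2.findContours(m,cv2.RETR_EXTERNAL,cv2.CHAIN_APPROX_NONE)[0]:
        if cv2.pointPolygonTest(c,seed,False)>0:
            p=cast(K,W,c[:,0],z)[:,:2]; b=cv2.minAreaRect((p*1000).astype(np.float32)); return b
E
python3 - <<'E'
from h import *
i,K,W=load('w1')
print(lidfit(i,K,W,(300,150),.01))
p=cast(K,W,[[339,114],[296,231]],.005)[:,:2];d=p[0]-p[1];print(p.round(4),p.mean(0),np.linalg.norm(d),np.degrees(np.arctan2(d[1],d[0])-np.arctan2(77,27)))
T=R.from_rotvec(ctrl.get_obs()['tool_rot']).as_matrix();print(np.degrees(np.arctan2(T[1,0],T[0,0]))-90)
print('bar',cast(K,W,[[317,150],[316,208]],.038))
E
```

```text
((545.6155395507812, -195.84005737304688), (89.63893127441406, 199.42926025390625), 12.310839653015137)
[[ 0.5566 -0.1156]
 [ 0.5352 -0.2779]] [ 0.54586991 -0.19675581] 0.16371810947222354 11.804914862833693
12.393194904389148
bar [[ 0.53893974 -0.15983292  0.038     ]
 [ 0.5527933  -0.22868905  0.038     ]]
```

```bash
python3 -m jog '[[[-0.001,0,0.045],[0,0,0]],[[-0.0015,0,0.09],[0,0,0]],[[-0.0015,0,0.135],[0,0,0]],[[-0.0015,0,0.175],[0,0,0]],[[-0.0015,0,0.195],[0,0,0]]]'; python3 -m jog '[[[0,0,0.012],[0,0,0]],[[0,0,0.022],[0,0,0]],[[0,0,0.022],[0,0,0]],[[0,0,0.022],[0,0,0]]]'; python3 -m jog '[[[0,0,0],[0,0,0]],[[0,0,0],[0,0,0]],[[0,0,0],[0,0,0]],[[0,0,0],[0,0,0]],[[0,0,0],[0,0,0]]]' 0 60;python3 -m jog '[[[0,0,0],[0,0,0]],[[0,0,0],[0,0,0]],[[0,0,0],[0,0,0]]]'
```

```text
t: 1.5
tool_pos: [0.5441, -0.1937, 0.0316]
tool_rot: [-1.963, -2.444, 0.002]
contact_force: [0.4, -0.5, -0.3]
opening: 0.0514
grip_force: 0.0
t: 1.9
tool_pos: [0.5474, -0.1967, 0.0156]
tool_rot: [1.968, 2.446, 0.001]
contact_force: [0.5, -0.3, -0.4]
opening: 0.0514
grip_force: 0.0
t: 2.4
tool_pos: [0.5472, -0.197, 0.0158]
tool_rot: [1.969, 2.445, 0.001]
contact_force: [-0.6, 0.7, 6.4]
opening: 0.0167
grip_force: 63.4
t: 2.7
tool_pos: [0.5472, -0.197, 0.0157]
tool_rot: [1.969, 2.445, 0.001]
contact_force: [0.1, -0.1, 6.2]
opening: 0.0172
grip_force: 63.4
```

```bash
python3 -m jog '[[[0,0,-0.01],[0,0,0]],[[0,0,-0.04],[0,0,0]],[[0,0,-0.085],[0,0,0]],[[0,0,-0.13],[0,0,0]],[[0,0,-0.17],[0,0,0]]]'; python3 -m jog '[[[0,0,-0.02],[0,0,0.05]],[[0,0,-0.03],[0,0,0.1]],[[0,0,-0.03],[0,0,0.15]],[[0,0,-0.03],[0,0,0.2]],[[0,0,-0.03],[0,0,0.23]]]';python3 -m jog '[[[0,0,0],[0,0,0]],[[0,0,0],[0,0,0]],[[0,0,0],[0,0,0]]]'
```

```text
t: 3.2
tool_pos: [0.546, -0.1962, 0.1863]
tool_rot: [1.97, 2.447, 0.0]
contact_force: [1.4, -0.1, -0.1]
opening: 0.0169
grip_force: 62.3
t: 3.7
tool_pos: [0.5458, -0.1962, 0.214]
tool_rot: [-2.239, -2.202, 0.0]
contact_force: [-0.2, -0.1, -2.0]
opening: 0.0168
grip_force: 62.3
t: 4.0
tool_pos: [0.5462, -0.1964, 0.2141]
tool_rot: [-2.237, -2.205, 0.0]
contact_force: [-0.2, 0.0, -2.1]
opening: 0.0168
grip_force: 62.3
```

```bash
python3 -m jog '[[[0.04,0.015,0],[0,0,0]],[[0.082,0.03,0],[0,0,0]],[[0.124,0.045,0],[0,0,0]],[[0.166,0.06,0],[0,0,0]],[[0.208,0.077,0],[0,0,0]]]'; python3 -m jog '[[[0.042,0.015,0],[0,0,0]],[[0.084,0.03,0],[0,0,0]],[[0.126,0.046,0],[0,0,0]],[[0.168,0.062,0],[0,0,0]],[[0.205,0.077,0],[0,0,0]]]';python3 -m jog '[[[0,0,0],[0,0,0]],[[0,0,0],[0,0,0]],[[0,0,0],[0,0,0]],[[0,0,0],[0,0,0]]]'
python3 - <<'E'
from h import *
i,K,W=grab('wrist','w2')
E
```

```text
t: 4.5
tool_pos: [0.6267, 0.0121, 0.2143]
tool_rot: [2.238, 2.205, -0.0]
contact_force: [0.6, -1.2, -2.2]
opening: 0.0166
grip_force: 62.3
t: 5.0
tool_pos: [0.7068, 0.2165, 0.214]
tool_rot: [-2.237, -2.206, 0.0]
contact_force: [0.3, -0.9, -2.3]
opening: 0.017
grip_force: 62.3
t: 5.4
tool_pos: [0.7063, 0.2129, 0.2144]
tool_rot: [2.24, 2.203, -0.0]
contact_force: [-0.2, -0.3, -1.7]
opening: 0.0166
grip_force: 62.3
```

View pics/w2.png

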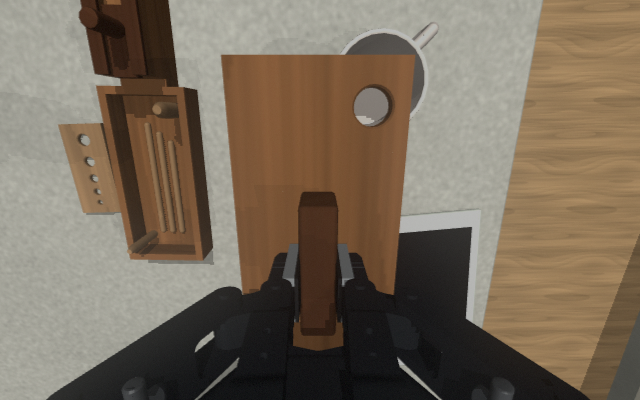

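The wrist view shows the case at left, with its rim roughly x 98–213 and y 87–260. The thick tip is near (157,109), the thin tip near (135,248), and the lid's thick hole at (371,105). I'll zoom in.

```bash
python3 - <<'E'
from h import *
i,K,W=load('w2')
r=lambda x,y,w,h:cv2.resize(i[y:y+h,x:x+w],(400,300),interpolation=cv2.INTER_CUBIC)
cv2.imwrite('pics/m2.png',cv2.convertScaleAbs(np.vstack([np.hstack([r(130,85,80,60),r(110,210,80,60)]),np.hstack([r(330,70,80,60),r(75,0,80,60)])]),alpha=1.6))
g=cv2.cvtColor(i,cv2.COLOR_BGR2HSV); m=((g[...,1]<70)).astype(np.uint8)[70:150,335:410].copy()
n,l,s,c=cv2.connectedComponentsWithStats(m); print(s,c+[335,70])
E
```

```text
[[   0    0   75   80 4888]
 [  19   17   35   39 1052]
 [  72   49    3   31   60]] [[371.82733224 109.83694763]
 [370.72813688 106.33840304]
 [408.36666667 137.48333333]]
```

View pics/m2.png

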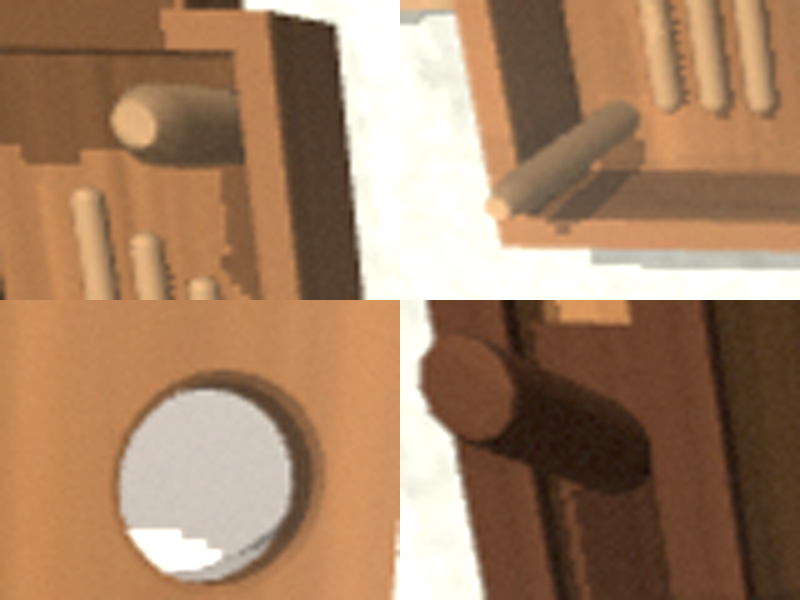

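Zoomed: thick tip (156.8,109.6), thin tip (129.6,251.6), knob top (88.4,17.6), hole's top circle centre about (374,105.6).

```bash
python3 - <<'E'
from h import *
i,K,W=load('w2'); o=ctrl.get_obs(); z=o['tool_pos'][2]
T=R.from_rotvec(o['tool_rot']).as_matrix(); yt=np.degrees(np.arctan2(T[1,0],T[0,0]))-90
p=cast(K,W,[[156.8,109.6],[129.6,251.6]],.06)[:,:2];d=p[0]-p[1]
yc=np.degrees(np.arctan2(d[1],d[0])-np.arctan2(77,27))
print('pins',p.round(4),'mid',p.mean(0).round(4),'len',np.linalg.norm(d).round(4),'yaw',yc)
k=cast(K,W,[88.4,17.6],.093)[0,:2];a=np.radians(yc);Rc=np.array([[np.cos(a),-np.sin(a)],[np.sin(a),np.cos(a)]])
print('knob',k,'in case',Rc.T@(k-p.mean(0)))
h=cast(K,W,[374,105.6],z-.0057)[0]; print('hole',h.round(4),'tool',o['tool_pos'],yt)
a=np.radians(yt);Rt=np.array([[np.cos(a),-np.sin(a)],[np.sin(a),np.cos(a)]])
print('hole rel tool in lid axes (27,77)',Rt.T@(h[:2]-o['tool_pos'][:2]))
# lid edges at top plane: end edge & sides
print('lid corners rel',((cast(K,W,[[222,56],[413,55]],z-.0057)[:,:2]-o['tool_pos'][:2])@Rt).round(4))
E
```

```text
pins [[0.5517 0.2943]
 [0.4928 0.1418]] mid [0.5222 0.2181] len 0.1635 yaw -1.7722613978274442
knob [0.5273769  0.36403327] in case [0.00062103 0.14607163]
hole [0.7361 0.292  0.2088] tool [0.70638819 0.21283848 0.21450059] -0.946279411268037
hole rel tool in lid axes (27,77) [0.02838089 0.07961424]
lid corners rel [[-0.0433  0.1013]
 [ 0.0451  0.1018]]
```

```bash
python3 -m jog '[[[0,-0.045,0],[0,0,0.014]],[[0,-0.09,0],[0,0,0.014]],[[0,-0.135,0],[0,0,0.014]],[[0,-0.17,0],[0,0,0.014]],[[0,-0.185,0],[0,0,0.014]]]'; python3 -m jog '[[[0,0,0.04],[0,0,0]],[[0,0,0.08],[0,0,0]],[[0,0,0.105],[0,0,0]],[[0,0,0.119],[0,0,0]],[[0,0,0.119],[0,0,0]]]';python3 -m jog '[[[0,0,0],[0,0,0]],[[0,0,0],[0,0,0]],[[0,0,0],[0,0,0]],[[0,0,0],[0,0,0]]]'
python3 - <<'E'
from h import *
i,K,W=grab('wrist','w3');s,_,_=grab('scene','s3');d,_,_=grab('side','d3')
r=lambda i,x,y,w,h:cv2.convertScaleAbs(cv2.resize(i[y:y+h,x:x+w],(400,300),interpolation=cv2.INTER_CUBIC),alpha=1.5)
cv2.imwrite('pics/m3.png',np.vstack([np.hstack([r(i,330,70,80,60),r(i,220,245,200,150)]),np.hstack([r(s,360,170,144,108),r(d,210,115,120,90)])]))
E
```

```text
t: 5.95
tool_pos: [0.5187, 0.2163, 0.2144]
tool_rot: [-2.253, -2.188, 0.0]
contact_force: [0.4, -0.2, -1.2]
opening: 0.0166
grip_force: 62.3
t: 6.45
tool_pos: [0.52, 0.216, 0.0933]
tool_rot: [-2.253, -2.187, 0.006]
contact_force: [-0.6, 0.3, -1.3]
opening: 0.0169
grip_force: 62.3
t: 6.85
tool_pos: [0.5223, 0.2172, 0.0966]
tool_rot: [2.253, 2.188, 0.003]
contact_force: [-1.1, 1.1, -2.8]
opening: 0.0168
grip_force: 62.3
```

View pics/m3.png

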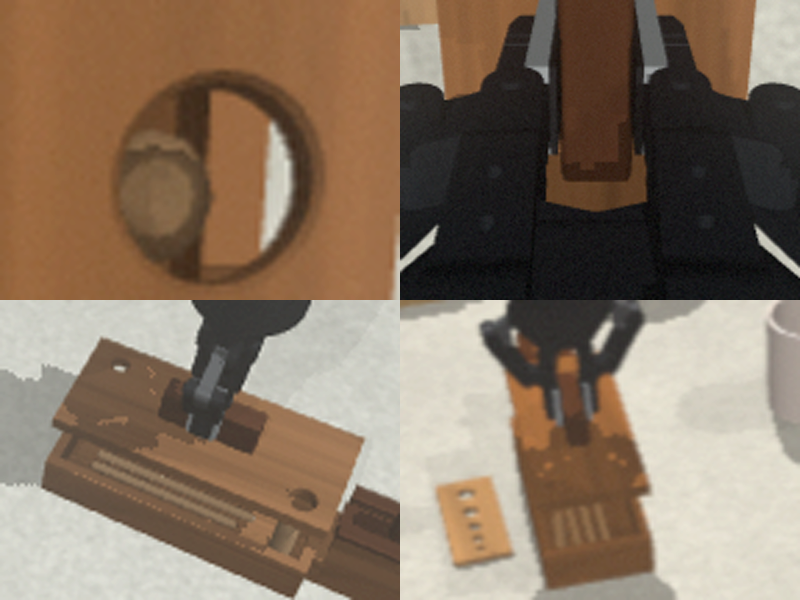

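Through the hole the thick dowel tip shows at wrist (361.2,108.9), with the hole's top circle at (373.8,105.4).

```bash
python3 - <<'E'
from h import *
i,K,W=load('w3'); o=ctrl.get_obs(); print(o['tool_pos'],o['tool_rot'])
z=W[2,3]-.1425; z=o['tool_pos'][2]
t=cast(K,W,[361.2,108.9],.06)[0]; h=cast(K,W,[373.8,105.4],z-.0057)[0]
T=R.from_rotvec(o['tool_rot']).as_matrix(); yt=np.degrees(np.arctan2(T[1,0],T[0,0]))-90
print('tip',t,'hole',h,'diff',t-h,'yaw',yt)
print('shift tool',(T.T@np.r_[(t-h)[:2],0]).round(4), 'tilt',np.degrees(T[:,2]).round(2))
E
```

```text
[0.52171785 0.21705357 0.09572811] [2.25309950e+00 2.18883099e+00 9.23225600e-04]
tip [0.55141654 0.29486195 0.06      ] hole [0.55317384 0.29607867 0.09002811] diff [-0.0017573  -0.00121672 -0.03002811] yaw -1.6578601758037195
shift tool [-0.0013 -0.0017 -0.    ] tilt [ 4.00e-02  1.00e-02 -5.73e+01]
```

```bash
python3 -m jog '[[[-0.001,-0.0013,0.005],[0,0,0.002]],[[-0.001,-0.0013,0.01],[0,0,0.002]],[[-0.001,-0.0013,0.015],[0,0,0.002]],[[-0.001,-0.0013,0.015],[0,0,0.002]],[[-0.001,-0.0013,0.015],[0,0,0.002]]]';python3 -m jog '[[[0,0,0],[0,0,0]],[[0,0,0],[0,0,0]],[[0,0,0],[0,0,0]],[[0,0,0],[0,0,0]]]'
python3 - <<'E'
from h import *
i,K,W=grab('wrist','w4');s,_,_=grab('scene','s4');d,_,_=grab('side','d4')
r=lambda i,x,y,w,h:cv2.convertScaleAbs(cv2.resize(i[y:y+h,x:x+w],(400,300),interpolation=cv2.INTER_CUBIC),alpha=1.5)
cv2.imwrite('pics/m4.png',np.vstack([np.hstack([r(i,330,70,80,60),r(s,380,180,48,36)]),np.hstack([r(s,360,180,144,108),r(d,225,140,80,60)])]))
E
```

```text
t: 7.5
tool_pos: [0.5199, 0.2159, 0.0798]
tool_rot: [-2.255, -2.186, 0.001]
contact_force: [0.6, -0.5, -1.3]
opening: 0.0166
grip_force: 62.3
t: 7.9
tool_pos: [0.5203, 0.216, 0.0805]
tool_rot: [2.256, 2.187, 0.0]
contact_force: [-0.6, 0.5, -1.9]
opening: 0.017
grip_force: 62.3
```

View pics/m4.png

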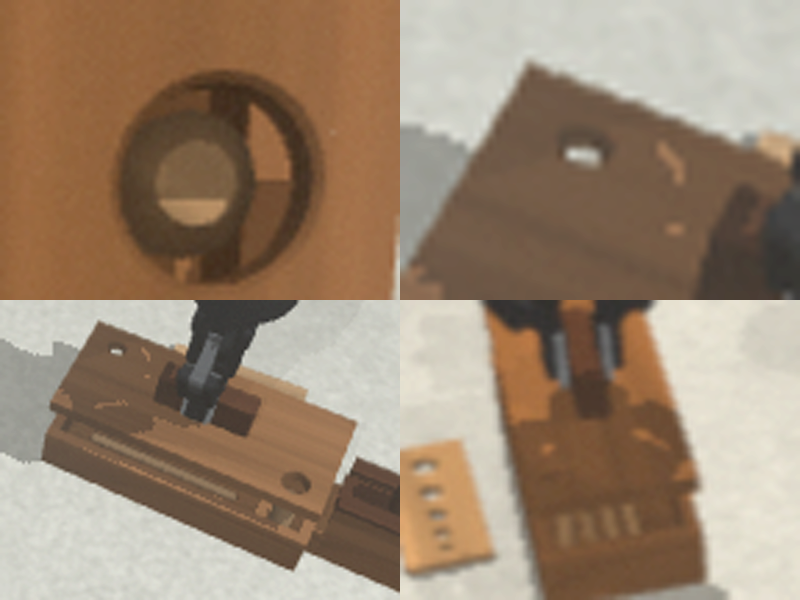

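The dowel tip now shows at wrist (369.4,106.6), close under the hole, whose top circle is centred at (373.6,105.4).

```bash
python3 - <<'E'
from h import *
i,K,W=load('w4'); o=ctrl.get_obs(); z=o['tool_pos'][2]; print(o['tool_pos'])
T=R.from_rotvec(o['tool_rot']).as_matrix()
t=cast(K,W,[369.4,106.6],.06)[0]; h=cast(K,W,[373.6,105.4],z-.0057)[0]
print('tip',t.round(4),'hole',h.round(4),'shift tool',(T.T@np.r_[(t-h)[:2],0]).round(4))
# rim of top/bottom circles projected for check
print(proj(K,W,[h+[.0095,0,0],h-[.0095,0,0],h+[.0095,0,-.01],h+[0,0,-.01]]).round(1))
# thin pin: expected position seen in side/scene? hole thin on top from scene
i,K,W=load('s4'); q=[380+185/8.333,180+148/8.333]; q2=[360+(295)/2.778,180+(183)/2.778]
a=cast(K,W,[q,q2],z-.0057); d=a[1,:2]-a[0,:2]; print(a.round(4),np.linalg.norm(d),np.degrees(np.arctan2(d[1],d[0])-np.arctan2(77,27)))
E
```

```text
[0.52018299 0.21599918 0.08033593]
tip [0.5515 0.2945 0.06  ] hole [0.551  0.2948 0.0746] shift tool [-0.0003  0.0005  0.    ]
[[393.2 104.8]
 [354.  106. ]
 [388.4 105.3]
 [370.  105.9]]
[[0.4942 0.1446 0.0746]
 [0.5515 0.2959 0.0746]] 0.1618037252609584 -1.4267229309934202
```

```bash
python3 -m jog '[[[0,0.0004,0.002],[0,0,0]],[[0,0.0004,0.004],[0,0,0]],[[0,0.0004,0.006],[0,0,0]],[[0,0.0004,0.007],[0,0,0]],[[0,0.0004,0.007],[0,0,0]]]';python3 -m jog '[[[0,0,0.001],[0,0,0]],[[0,0,0.002],[0,0,0]],[[0,0,0.003],[0,0,0]],[[0,0,0.003],[0,0,0]]]'
```

```text
t: 8.55
tool_pos: [0.5203, 0.2159, 0.0729]
tool_rot: [-2.255, -2.186, 0.001]
contact_force: [-0.1, -0.4, -0.9]
opening: 0.0166
grip_force: 62.3
t: 8.95
tool_pos: [0.5205, 0.2159, 0.0701]
tool_rot: [-2.255, -2.187, 0.0]
contact_force: [-0.6, 0.1, -1.7]
opening: 0.0165
grip_force: 62.3
```

```bash
python3 -m jog '[[[0,0,0.002],[0,0,0]],[[0,0,0.004],[0,0,0]],[[0,0,0.006],[0,0,0]],[[0,0,0.006],[0,0,0]]]';python3 -m jog '[[[0,0,0.002],[0,0,0]],[[0,0,0.004],[0,0,0]],[[0,0,0.006],[0,0,0]],[[0,0,0.008],[0,0,0]],[[0,0,0.009],[0,0,0]]]';python3 -m jog '[[[0,0,0],[0,0,0]],[[0,0,0],[0,0,0]]]'
```

```text
t: 9.35
tool_pos: [0.5202, 0.2159, 0.0638]
tool_rot: [-2.255, -2.186, 0.001]
contact_force: [-0.5, -0.7, -1.2]
opening: 0.0169
grip_force: 62.3
t: 9.85
tool_pos: [0.5204, 0.2159, 0.0549]
tool_rot: [-2.255, -2.187, 0.001]
contact_force: [0.3, 1.2, -2.0]
opening: 0.0171
grip_force: 62.3
t: 10.05
tool_pos: [0.5206, 0.216, 0.0553]
tool_rot: [2.256, 2.187, 0.0]
contact_force: [-0.0, 0.4, -1.6]
opening: 0.0168
grip_force: 62.3
```

Both dowels are in. I'll seat it gently until contact.

```bash
python3 -m jog '[[[0,0,0.001],[0,0,0]],[[0,0,0.002],[0,0,0]],[[0,0,0.003],[0,0,0]],[[0,0,0.003],[0,0,0]]]';python3 -m jog '[[[0,0,0.0005],[0,0,0]],[[0,0,0.001],[0,0,0]],[[0,0,0.001],[0,0,0]]]'
```

```text
t: 10.45
tool_pos: [0.5204, 0.2159, 0.052]
tool_rot: [-2.255, -2.187, 0.001]
contact_force: [0.0, 0.0, -2.2]
opening: 0.0168
grip_force: 62.3
t: 10.75
tool_pos: [0.5206, 0.216, 0.0517]
tool_rot: [-2.256, -2.187, 0.0]
contact_force: [-3.0, -1.3, 2.1]
opening: 0.0168
grip_force: 62.8
```

```bash
python3 -m jog '[[[0,0,0.0005],[0,0,0]],[[0,0,0.001],[0,0,0]],[[0,0,0.001],[0,0,0]]]';python3 -m jog '[[[0,0,0],[0,0,0]],[[0,0,0],[0,0,0]],[[0,0,0],[0,0,0]],[[0,0,0],[0,0,0]]]' 0.5; python3 -m jog '[[[0,0,-0.03],[0,0,0]],[[0,0,-0.07],[0,0,0]],[[0,0,-0.11],[0,0,0]],[[0.0,0,-0.13],[0,0,0]],[[0,0,-0.13],[0,0,0]]]';python3 -m jog '[[[0,0,0],[0,0,0]],[[0,0,0],[0,0,0]],[[0,0,0],[0,0,0]]]'
python3 - <<'E'
from h import *
i,K,W=grab('wrist','w5');s,_,_=grab('scene','s5');d,_,_=grab('side','d5')
r=lambda i,x,y,w,h:cv2.convertScaleAbs(cv2.resize(i[y:y+h,x:x+w],(400,300),interpolation=cv2.INTER_CUBIC),alpha=1.5)
cv2.imwrite('pics/m5.png',np.vstack([np.hstack([r(i,0,0,640,400)[:, :],r(s,470,220,64,48)]),np.hstack([r(s,365,190,176,132),r(d,215,110,96,72)])]))
E
```

```text
t: 11.05
tool_pos: [0.5206, 0.216, 0.0517]
tool_rot: [-2.255, -2.187, 0.001]
contact_force: [-6.2, -2.0, 8.4]
opening: 0.0165
grip_force: 63.7
t: 11.45
tool_pos: [0.5206, 0.216, 0.0501]
tool_rot: [-2.256, -2.187, -0.0]
contact_force: [0.4, -0.2, 0.1]
opening: 0.0425
grip_force: 0.0
t: 11.95
tool_pos: [0.523, 0.2167, 0.185]
tool_rot: [2.253, 2.184, 0.011]
contact_force: [-0.2, -0.0, 0.6]
opening: 0.0423
grip_force: 0.0
t: 12.25
tool_pos: [0.5194, 0.2157, 0.178]
tool_rot: [-2.254, -2.185, 0.005]
contact_force: [0.5, -0.5, -0.4]
opening: 0.0428
grip_force: 0.0
```

View pics/m5.png

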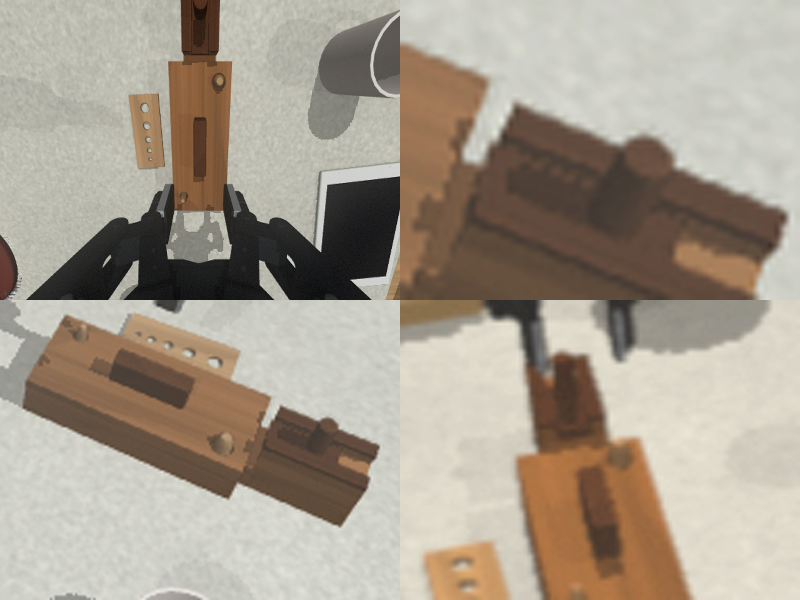

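The lid sits flush with both dowels through its holes. The knob stands at scene (507,243), so the bolt is still drawn. I'll grip the knob and draw it along.

```bash
python3 -m jog '[[[0.04,0.001,0],[0,0,0]],[[0.08,0.001,0],[0,0,0]],[[0.12,0.001,0],[0,0,0]],[[0.1485,0.001,0],[0,0,0]],[[0.1485,0.001,0],[0,0,0]]]'; python3 -m jog '[[[0,0,0],[0,0,0]],[[0,0,0],[0,0,0]],[[0,0,0.04],[0,0,0]],[[0,0,0.08],[0,0,0]],[[0,0,0.1],[0,0,0]]]'; python3 -m jog '[[[0,0,0.006],[0,0,0]],[[0,0,0.011],[0,0,0]],[[0,0,0.011],[0,0,0]],[[0,0,0.011],[0,0,0]]]'
python3 -m jog '[[[0,0,0],[0,0,0]],[[0,0,0],[0,0,0]],[[0,0,0],[0,0,0]],[[0,0,0],[0,0,0]],[[0,0,0],[0,0,0]]]' 0 25
```

```text
t: 12.9
tool_pos: [0.5256, 0.3673, 0.1797]
tool_rot: [-2.251, -2.19, 0.0]
contact_force: [-0.3, -0.4, 1.1]
opening: 0.0428
grip_force: 0.0
t: 13.4
tool_pos: [0.5243, 0.3618, 0.0763]
tool_rot: [-2.257, -2.184, 0.009]
contact_force: [-0.4, -0.7, 0.5]
opening: 0.0426
grip_force: 0.0
t: 13.8
tool_pos: [0.5274, 0.3647, 0.0713]
tool_rot: [2.255, 2.186, 0.005]
contact_force: [-0.2, -0.1, -0.1]
opening: 0.0423
grip_force: 0.0
t: 14.3
tool_pos: [0.5256, 0.365, 0.0708]
tool_rot: [-2.254, -2.186, 0.001]
contact_force: [-4.3, -0.6, 5.5]
opening: 0.0148
grip_force: 25.0
```

```bash
python3 -m jog '[[[-0.005,0,0],[0,0,0]],[[-0.012,0,0],[0,0,0]],[[-0.019,0,0],[0,0,0]],[[-0.025,0,0],[0,0,0]],[[-0.03,0,0],[0,0,0]]]'; python3 -m jog '[[[-0.002,0,0],[0,0,0]],[[-0.004,0,0],[0,0,0]],[[-0.006,0,0],[0,0,0]],[[-0.006,0,0],[0,0,0]]]'; python3 -m jog '[[[-0.001,0,0],[0,0,0]],[[-0.002,0,0],[0,0,0]],[[-0.002,0,0],[0,0,0]]]'
```

```text
t: 14.8
tool_pos: [0.5246, 0.3351, 0.0708]
tool_rot: [-2.254, -2.186, -0.001]
contact_force: [-5.9, 2.5, 5.4]
opening: 0.0151
grip_force: 25.1
t: 15.2
tool_pos: [0.5246, 0.3343, 0.0711]
tool_rot: [-2.25, -2.18, -0.016]
contact_force: [-3.5, 18.0, 0.3]
opening: 0.015
grip_force: 24.6
t: 15.5
tool_pos: [0.5246, 0.3342, 0.0712]
tool_rot: [-2.248, -2.179, -0.021]
contact_force: [-3.0, 25.1, -2.5]
opening: 0.0146
grip_force: 24.5
```

```bash
python3 -m jog '[[[0,0,0],[0,0,0]],[[0,0,0],[0,0,0]],[[0,0,0],[0,0,0]],[[0,0,0],[0,0,0]]]' 0.5;  python3 -m jog '[[[0,0,-0.03],[0,0,0]],[[0,0,-0.07],[0,0,0]],[[-0.01,0,-0.11],[0,0,0]],[[-0.04,0,-0.13],[0,0,0]],[[-0.06,0,-0.13],[0,0,0]]]';python3 -m jog '[[[0,0,0],[0,0,0]],[[0,0,0],[0,0,0]],[[0,0,0],[0,0,0]]]'
python3 - <<'E'
from h import *
i,K,W=grab('wrist','w6');s,_,_=grab('scene','s6');d,_,_=grab('side','d6')
r=lambda i,x,y,w,h:cv2.convertScaleAbs(cv2.resize(i[y:y+h,x:x+w],(400,300),interpolation=cv2.INTER_CUBIC),alpha=1.7)
cv2.imwrite('pics/m6.png',np.vstack([np.hstack([r(i,240,0,160,120),r(s,450,215,80,60)]),np.hstack([r(s,280,130,320,240),r(d,200,100,120,90)])]))
E
```

```text
t: 15.9
tool_pos: [0.5252, 0.3259, 0.0692]
tool_rot: [2.256, 2.186, -0.0]
contact_force: [-0.5, 0.1, 0.5]
opening: 0.0426
grip_force: 0.0
t: 16.4
tool_pos: [0.5256, 0.2658, 0.2047]
tool_rot: [2.253, 2.183, 0.012]
contact_force: [1.1, -0.2, -0.9]
opening: 0.0427
grip_force: 0.0
t: 16.7
tool_pos: [0.5228, 0.2667, 0.1983]
tool_rot: [-2.255, -2.186, 0.002]
contact_force: [0.2, -0.1, 0.2]
opening: 0.0427
grip_force: 0.0
```

View pics/m6.png

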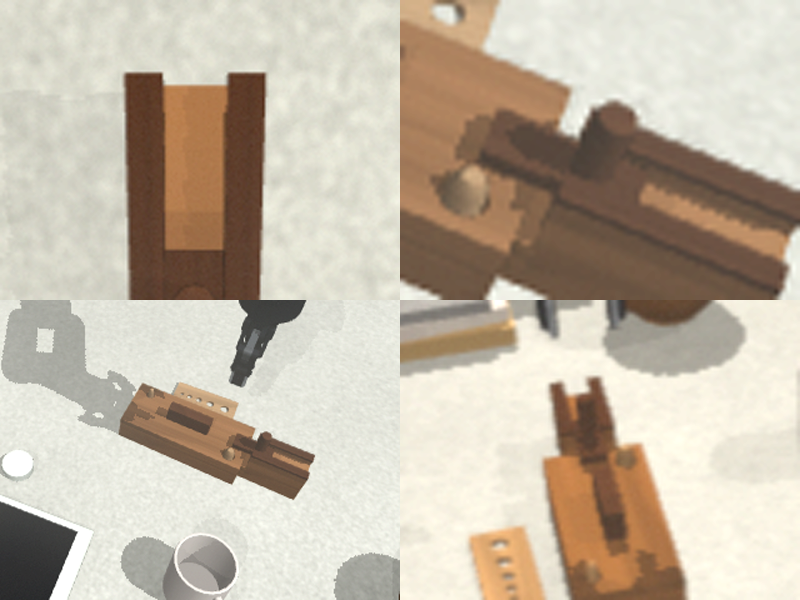

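The scene crop shows the bolt's tongue lying over the lid, with tip corners about (466.6,246.6) and (469.4,237.4). I'll check how far it reaches.

```bash
python3 - <<'E'
from h import *
i,K,W=load('s6'); a=np.radians(-1.77);Rc=np.array([[np.cos(a),-np.sin(a)],[np.sin(a),np.cos(a)]]); c=np.array([.5222,.2181])
f=lambda px,z:((cast(K,W,px,z)[:,:2]-c)@Rc*1000).round(1).tolist()
print('tongue tip (12,76)',f([[466.6,246.6],[469.4,237.4]],.057))
print('lid end corner (45,100)',f([[450+170/5,215+92/5]],.046))
print('knob',f([[450+213/5,215+115/5]],.093))
i,K,W=load('s5');print('knob before',f([[470+(650-400)/6.25,220+155/6.25]],.093))
i,K,W=load('w6');print('wrist: bolt back end',f([[240+195/2.5,100]],.057),'housing end(192)',f([[240+145/2.5,29]],.064))
E
```

```text
tongue tip (12,76) [[14.3, 80.2], [-9.9, 78.4]]
lid end corner (45,100) [[-43.2, 101.5]]
knob [[-0.5, 116.4]]
knob before [[-1.0, 148.8]]
wrist: bolt back end [[0.3, 136.0]] housing end(192) [[-16.7, 192.2]]
```

The measured reach is about 22 ± 2 mm. I'll confirm the stop with a low push from behind the knob, fingers shut.

```bash
python3 -m jog '[[[0.03,0,0],[0,0,0]],[[0.07,0,0],[0,0,0]],[[0.104,0,0],[0,0,0]],[[0.104,0,0],[0,0,0]],[[0.104,0,0],[0,0,0]]]' 0 20; python3 -m jog '[[[0,0,0],[0,0,0]],[[0,0,0.04],[0,0,0]],[[0,0,0.085],[0,0,0]],[[0,0,0.12],[0,0,0]],[[0,0,0.129],[0,0,0]]]'; python3 -m jog '[[[0,0,0],[0,0,0]],[[0,0,0],[0,0,0]],[[-0.006,0,0],[0,0,0]],[[-0.01,0,0],[0,0,0]],[[-0.013,0,0],[0,0,0]]]'; python3 -m jog '[[[-0.001,0,0],[0,0,0]],[[-0.002,0,0],[0,0,0]],[[-0.003,0,0],[0,0,0]],[[-0.003,0,0],[0,0,0]]]'
```

```text
t: 17.35
tool_pos: [0.5259, 0.371, 0.1986]
tool_rot: [2.254, 2.189, -0.002]
contact_force: [0.1, -0.8, 0.0]
opening: -0.0003
grip_force: 0.0
t: 17.85
tool_pos: [0.5232, 0.3674, 0.0648]
tool_rot: [-2.255, -2.183, 0.014]
contact_force: [-1.1, -0.9, -0.5]
opening: -0.0003
grip_force: 0.0
t: 18.35
tool_pos: [0.5268, 0.3573, 0.0719]
tool_rot: [2.255, 2.186, 0.004]
contact_force: [0.6, 0.1, -1.0]
opening: -0.0
grip_force: 0.0
t: 18.75
tool_pos: [0.5258, 0.3543, 0.0702]
tool_rot: [-2.255, -2.187, 0.0]
contact_force: [-0.4, 0.1, -0.2]
opening: -0.0004
grip_force: 0.0
```

```bash
python3 -m jog '[[[-0.001,0,0],[0,0,0]],[[-0.002,0,0],[0,0,0]],[[-0.003,0,0],[0,0,0]],[[-0.003,0,0],[0,0,0]]]'; python3 -m jog '[[[-0.001,0,0],[0,0,0]],[[-0.002,0,0],[0,0,0]],[[-0.003,0,0],[0,0,0]],[[-0.003,0,0],[0,0,0]]]'; python3 -m jog '[[[-0.001,0,0],[0,0,0]],[[-0.002,0,0],[0,0,0]],[[-0.003,0,0],[0,0,0]],[[-0.003,0,0],[0,0,0]]]'
```

```text
t: 19.15
tool_pos: [0.5258, 0.3536, 0.0705]
tool_rot: [-2.254, -2.185, -0.006]
contact_force: [0.7, 8.2, -2.4]
opening: -0.0002
grip_force: 4.0
t: 19.55
tool_pos: [0.5258, 0.3533, 0.0707]
tool_rot: [-2.251, -2.182, -0.015]
contact_force: [1.9, 17.4, -4.9]
opening: -0.0003
grip_force: 8.4
t: 19.95
tool_pos: [0.5257, 0.3531, 0.071]
tool_rot: [-2.249, -2.18, -0.023]
contact_force: [3.1, 26.0, -8.2]
opening: -0.0001
grip_force: 12.9
```

It's at a hard stop with 26 N and no motion. Backing off, lifting clear and handing in.

```bash
python3 -m jog '[[[0.01,0,0],[0,0,0]],[[0.025,0,0],[0,0,0]],[[0.025,0,-0.03],[0,0,0]],[[0.025,0,-0.07],[0,0,0]],[[0.025,0,-0.11],[0,0,0]]]'; python3 -m jog '[[[0,0,0],[0,0,0]],[[0,0,0],[0,0,0]],[[0,0,0],[0,0,0]],[[0,0,0],[0,0,0]]]'
python3 - <<'E'
from h import *
i,K,W=grab('scene','s7'); j=cv2.imread('pics/s6.png')
print('changed px at case', int((cv2.absdiff(i,j).max(2)[200:290,370:470]>40).sum()))
print(job.finish_job())
E
```

```text
t: 20.45
tool_pos: [0.5259, 0.3702, 0.1807]
tool_rot: [2.256, 2.187, -0.004]
contact_force: [0.7, 0.1, -0.3]
opening: -0.0002
grip_force: 0.0
t: 20.85
tool_pos: [0.5253, 0.3698, 0.1779]
tool_rot: [-2.255, -2.186, 0.006]
contact_force: [0.2, 1.0, -0.5]
opening: 0.0001
grip_force: 0.0
changed px at case 18
the job is handed in; nothing more can be done
None
```

The needle case is closed: the lid was lowered over both dowels until it lay flush on the rim, the bolt was slid over its end to a hard stop, and the job was handed in at about 21 s with the other things left alone.

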